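# Ease a sagging bolt over its bent keeper and hold the reagent gate ajar

## Robot

A 6-joint arm with a two-finger parallel gripper is mounted at the origin on a cart in front of the work surface, level with it; the furniture and walls round the work are solid. World frame = base frame: x ahead of the robot, y to its left, z up, the work surface at z = 0. Lengths are in m, angles in rad, forces in N, time in s.
With the tool pointing down it reaches from about 0.35 to 1 m from the base axis. Payload 7.1 kg.
Tool frame: the origin (TCP) lies at the very end of the fingers, on their centre line; the grasp point (between the pads) lies 19 mm behind it; z points along the fingers, y is the line along which they close (so a half turn about z gives the same grasp; the last joint's range is limited). The gripper opens to 85 mm and grips with 20 to 120 N. Pads are 22 mm wide; open, the fingers measure 114 mm over their backs; the gripper's body (76 mm by 85 mm) begins 54 mm behind the grasp point. The pads swing forward as they close: fully open they stand 13 mm farther back than shut.
Start: joints at [1.231, 0.423, 1.63, -0, 1.089, -0.019], TCP at [0.197, 0.593, 0.231] pointing down, gripper open.
Joint ranges: [-3, 3], [-0.9, 2.11], [0.09, 2.58], [-1.31, 4.45], [0.11, 2.69], [-2.54, 2.54]. Speed limits (rad/s): [2.39, 2.39, 3.01, 3.14, 3.14, 3.14].

## Interface

Orientations are given as [roll, pitch, yaw] about the fixed x, y, z axes, in that order (R = Rz(yaw) Ry(pitch) Rx(roll)).
In Python, from bench import arm, eyes gives the robot as it stands.
- The arm moves only by the tool servo_tool, never from a script. Its argument "deltas" is a list of rows, each an object with "rot": the turn, a rotation vector about the world's x, y, z as a fraction of full scale, a list of three; "linear": the shift along the world's x, y, z as a fraction of full scale, a list of three; "claw": the closure, from -1 (fully open) to 1 (shut). A call has 1 to 10 rows; each row is the pose to reach, as a shift and turn from the pose commanded when the call began; what a row does not reach only later rows make up. Full scale, the value 1, is 1 m for a shift and 45 degrees for a turn. A row lasts 1/10 s, in which the tool goes at most 50 mm and 8.59 degrees, less where a joint would pass 70% of its speed; a pose out of reach is approached as far as the arm can. A call with a number of a shift or a turn outside -1 to 1 is refused whole. A call with a gripper value outside its range is refused whole. The fingers move at their own pace and stop on an object; the grip force is fixed at half the most. Time passes only in rows, so rows that repeat a pose let the fingers close. It gives the time, the measured TCP pose, the force, the opening and the grip force at its end, in the units of the state.
- arm.sense(): the state, without advancing time (a new reading comes with each control period).
- eyes.capture(name): name is "scene" or "top" or "wrist"; returns (picture, depth): 420x560x3 uint8, red, green, blue; 420x560 float32, m along the optical axis (not along the pixel's ray), 0 where there is no reading.
- eyes.calibration(name): a dict with "K" (3x3 intrinsics, pixels), "rvec" (rotation vector, rad) and "tvec" (3), from world to camera coordinates, as OpenCV has them. Camera axes: x right, y down, z forward; pixel columns grow to the right and rows downward; lengths in m; the calibration is good to about 2 mm. A picture is of the moment at which its call begins: read the wrist's pose just before it. calibration takes no time and is no camera call; for the wrist camera it gives the pose at the moment of the call.
- arm.job_done(): hands the job in; it is judged then, once.
The state is a dict: "clock": time; "q": joint angles; "joint_velocities": joint speeds; "joint_efforts": joint torques, N m; "tool_pos": TCP position; "orientation": TCP orientation; "contact_force": force on the tool from outside, world axes, zero at the start; "ft_torque": the same for the moment, N m; "finger_gap": finger opening in m; "finger_force": force on a finger pad.
Only numpy, scipy, OpenCV 4.12 (cv2) and the standard library are available. Lean on these libraries where they do the work, as an engineer would, in place of code of your own. Each camera call takes 0.05 s, during which the arm holds its last target. There are 200 camera calls.

## Task

Open the sprung gate of the small white reagent lock-up: its barrel bolt sags and its hooked nose is caught behind the bent-up lip of the keeper, so pinch the knob gently (its plastic is cracked: no more than about 20 N of grip), lift it, and draw it over the lip toward the hinge without wrenching it against the keeper. Then swing the gate out toward the robot until its free edge stands about 8 cm out, and finish while holding it there (do not let go: it would swing shut). Leave the bottles inside and the things lying around alone.

Things in the scene. Friction and masses are not known exactly. Their poses are not given: they have to be found in the camera images.
- store: the white reagent lock-up, a low cage 165 deep (x), 310 wide (y) and 150 high, fixed to the worktop, placed and turned differently each time. Origin on the worktop, in the middle of the gate line; its own x points into the cage, its own y along the shut gate from the free edge (keeper, -y) to the hinge (+y), z up. Clear roof at 148 mm. Right front post (behind the keeper) 165 mm high.
- gate_panel: the barred gate, 237 wide, 10 thick, from 23 to 151 mm above the worktop; origin on its hinge axis at worktop level, own y from the free edge to the hinge, like the store's y while it is shut. It carries the bolt on its outer face.
- gate (a joint): gate hinge, upright axis through point gate_hinge: 0 shut, grows as the free edge swings out toward the robot (clockwise from above), to 1.0 rad. A spring always pulls it shut (about 0.15 N m at 0, 0.26 N m at 0.35 rad); 0.35 rad puts the free edge 81 mm out.
- gate_hinge (a point): point on the gate's hinge axis at worktop level, 125 mm along the store's +y from its origin
- gate_edge (a point): middle of the gate's free edge, 237 mm from the hinge axis, 87 mm above the worktop
- bolt_rod: the steel barrel bolt with its black knob: rod 12 thick, 210 long, lying along the outside of the gate 20 mm in front of it near its top edge, nose pointing to the keeper. Origin on its pivot, 145 mm above the worktop, 190 mm from the end of the nose; own y points along the rod away from the nose. The nose ends in a hook 8 thick that reaches 13 mm below the rod.
- knob (a point): centre of the black knob, an upright rounded plastic tab 13 thick along the rod (grip across this), 24 wide across the rod, 32 high, on a 9 mm stem above the rod, 120 mm from the pivot toward the nose; its centre is about 188 mm above the worktop while the bolt sags. Free all round: nothing near it is higher than the keeper's front wall and right post, 163 and 165 mm above the worktop, which begin 40 mm from the knob's centre.
- bolt_draw (a joint): how far the bolt is drawn back along the gate toward the hinge, m: starts at 0 to 0.006 (shot), stop at 0.055. Its nose is wholly out of the keeper beyond 0.025. Friction about 1 N; it stays where it is left.
- bolt_lift (a joint): tilt of the rod about its pivot, rad: 0 sagging (rest, it drops back by its weight), 0.08 level, stop at 0.15. The hook passes over the lip only above about 0.07, that is with the knob raised about 8 mm; 13 mm (0.11) clears it well, 18 mm is the stop.
- nose (a point): underside of the hook at the bolt's nose
- keeper: the steel keeper, a U-shaped trough 36 long, 34 deep and about 60 high on the right front post (store's -y end); its front wall stops the gate from opening while the nose is inside. It must not be pressed with more than 20 N. Same origin and axes as the store.
- lip_top (a point): top of the keeper's bent-up lip, 5 thick, at its gate-side edge, 123 mm above the worktop; the hook hangs about 12 mm lower, just behind it
- bottle_in_a: small white reagent bottle, 31 wide, 66 high, standing inside the cage; origin under its centre; leave alone
- bottle_in_b: second such bottle inside the cage; leave alone
- film: roll of sealing film, 41x104x38, lying on the worktop in front to the left; leave alone
- tape: off-white tape roll, 90 across, 19 high, lying in front to the right; leave alone
- marker: black marker pen, 130 long, 16 high, lying in front; leave alone

How it is judged:
By the outcome, as a careful person would: the job done as asked, in the order asked, and still so for the second after the job is handed in, while the arm keeps its last pose, push and grip.
It also fails if it takes over 42 s, if anything falls off the work surface, if the arm or the gripper's body presses on something with over 40 N, if the wrist force passes 120 N, or if a joint passes its speed limit or range.

## Working session

There is one attempt and no reset: what is moved stays moved. The work goes in short steps, Python scripts to look and compute and a tool call to move; the robot and the scene stay as the last step left them, time stands still between calls to the robot, and variables do not carry over. Pictures are saved under pics/ and viewed, at most 10 in all, crops included, and the job is handed in when it is done.

Besides the shell and the picture viewer there is one more tool, called after "Request:" by a JSON object that holds its "fn" and its "kwargs", one argument or row to a line. servo_tool: Moves the arm, as the interface text tells. Its arguments: {"type":"object","properties":{"deltas":{"type":"array","items":{"type":"object","properties":{"rot":{"type":"array","items":{"type":"number"}},"linear":{"type":"array","items":{"type":"number"}},"claw":{"type":"number"}}}}},"required":["deltas"]}

```bash
mkdir -p pics; ls; cat > h.py <<'E'
import numpy as np, cv2
from bench import arm, eyes
def cal(n):
    c=eyes.calibration(n); R=cv2.Rodrigues(np.array(c["rvec"],float))[0]; return np.array(c["K"],float),R,np.array(c["tvec"],float).ravel()
def pts(n,d,c=None):
    K,R,t=c or cal(n); h,w=d.shape; u,v=np.meshgrid(np.arange(w),np.arange(h))
    P=np.stack([(u-K[0,2])/K[0,0]*d,(v-K[1,2])/K[1,1]*d,d],-1)
    return (P-t)@R
def ray(n,u,v,z):
    K,R,t=cal(n); o=-R.T@t; r=R.T@np.linalg.inv(K)@[u,v,1]; return o+r*(z-o[2])/r[2]
E
python3 - <<'E'
from h import *
ims=[]
for n in("scene","top"):
    im,d=eyes.capture(n); np.savez("%s.npz"%n,im=im,d=d); cv2.imwrite("pics/%s0.png"%n,im[:,:,::-1])
    K,R,t=cal(n); print(n,-R.T@t,(d>0).mean())
print(arm.sense())
E
```

```text
pics
scene [-0.08639242  0.0533319   0.72124435] 0.9960799319727891
top [0.37385077 0.01295556 1.37366512] 0.9958673469387755
{'clock': 0.1, 'q': array([ 1.23097516e+00,  4.23784547e-01,  1.63063064e+00,  3.11713502e-05,
        1.08858377e+00, -1.90047384e-02]), 'joint_velocities': array([ 0.0007846 , -0.00150705, -0.0010533 , -0.000838  , -0.0009237 ,
       -0.00072364]), 'joint_efforts': array([-6.81145430e-04, -5.58420610e+01, -2.82447499e+01, -1.13862363e-04,
        3.00214670e-03,  2.59633202e-05]), 'tool_pos': array([0.19689177, 0.59264847, 0.23060415]), 'orientation': array([-3.14018713e+00, -5.43163937e-05,  2.82076172e+00]), 'contact_force': array([-0.06616623,  0.41840242, -0.12366145]), 'ft_torque': array([-0.02215821, -0.01048876, -0.02017921]), 'finger_force': 0.0, 'finger_gap': 0.08555833413333182}
```

View pics/scene0.png

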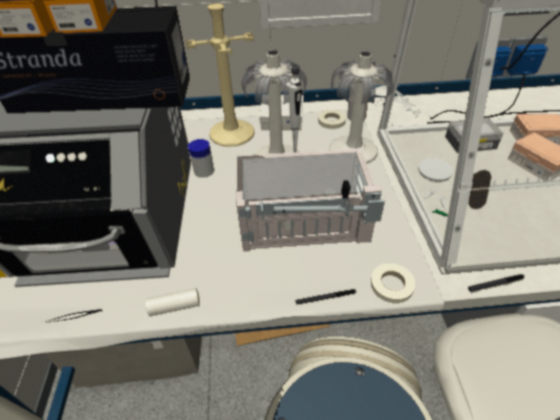

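View pics/top0.png

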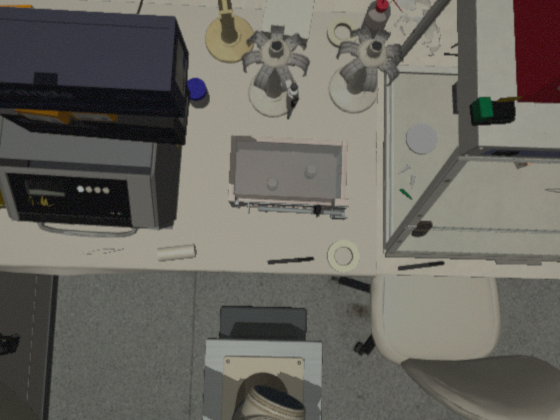

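The scene view shows the cage with the knob near (346,188), the keeper near (375,205) and the rod between them. In the top view the knob is near (318,210), the front of the cage runs from (230,205) to (347,213), and the film, marker and tape lie at (176,252), (290,260) and (343,255).

```bash
python3 - <<'E'
from h import *
A={n:dict(np.load(n+".npz")) for n in("scene","top")}
for n,(u0,v0,u1,v1) in dict(scene=(325,170,365,205),top=(300,195,332,222)).items():
    im,d=A[n]["im"],A[n]["d"]; P=pts(n,d); 
    m=np.zeros(d.shape,bool); m[v0:v1,u0:u1]=im[v0:v1,u0:u1].max(2)<50
    k,l,s,c=cv2.connectedComponentsWithStats(m.astype(np.uint8)); i=1+s[1:,4].argmax(); q=P[l==i]
    print(n,s[i],c[i],np.median(q,0),q.min(0),q.max(0)); print(" ray z.188",ray(n,*c[i],.188))
im,d=A["top"]["im"],A["top"]["d"];P=pts("top",d)
# points by height bands in cage region
reg=np.zeros(d.shape,bool);reg[130:225,222:355]=1
for lo,hi in((.135,.15),(.15,.158),(.158,.172),(.172,.21)):
    m=reg&(P[...,2]>lo)&(P[...,2]<hi); q=P[m]; print(lo,m.sum(),q.min(0) if m.sum() else 0,q.max(0) if m.sum() else 0)
m=(reg&(P[...,2]>.10)&(P[...,2]<.18)).astype(np.uint8)
q=P[m>0][:,:2].astype(np.float32); print(cv2.minAreaRect(q))
K=A["top"]["im"][125:225,220:355]; S=A["scene"]["im"][145:255,225:390]
a=cv2.resize(K,None,fx=4,fy=4,interpolation=2);b=cv2.resize(S,(540,360),interpolation=2)
cv2.imwrite("pics/crop.png",cv2.resize(np.vstack([a[:, :540],b]),(426,600),interpolation=cv2.INTER_AREA)[:,:,::-1])
E
```

```text
scene [342 181   8  17 101] [345.30693069 189.25742574] [ 0.48365583 -0.11350885  0.19646692] [-0.08639242 -0.12020091  0.17571796] [0.49984164 0.0533319  0.72124435]
 ray z.188 [ 0.49238443 -0.11550846  0.188     ]
top [314 205   7  10  60] [316.95 209.4 ] [ 0.49254451 -0.11511745  0.20148688] [ 0.37385077 -0.12291299  0.1772951 ] [0.50307624 0.01295556 1.37366512]
 ray z.188 [ 0.49356176 -0.11674378  0.188     ]
0.135 5831 [ 0.47633493 -0.19564803  0.1350306 ] [0.68145192 0.10294248 0.14999946]
0.15 1911 [ 0.47674312 -0.19759067  0.15000068] [0.67903163 0.10211333 0.1576285 ]
0.158 165 [ 0.47631088 -0.19672502  0.15800168] [0.52456338 0.05137792 0.17182183]
0.172 67 [ 0.48127095 -0.17234218  0.17352621] [ 0.51488444 -0.11001645  0.20815533]
((0.5796110033988953, -0.048334941267967224), (0.3026912212371826, 0.19910500943660736), 88.34774780273438)
```

View pics/crop.png

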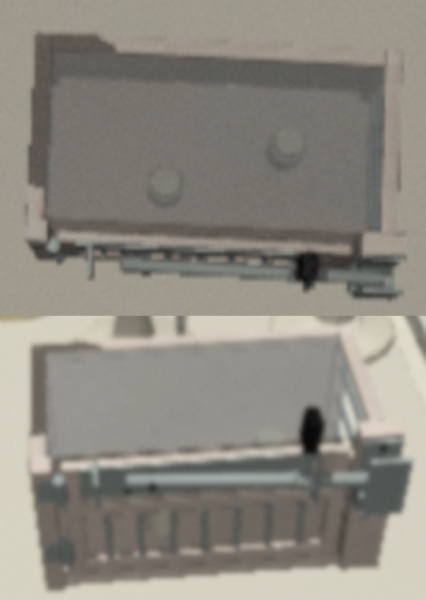

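The crop confirms the knob on the rod and a store yaw of about -2 to -3°. The knob is at about (0.492, -0.116, 0.19), and the two views agree. I'll move over it, staying clear of the oven.

Request:
{"fn": "servo_tool", "kwargs": {
  "deltas": [
    {"linear": [0.073,-0.293,0.05],"rot": [0,0,0.36],"claw": 0},
    {"linear": [0.073,-0.293,0.05],"rot": [0,0,0.36],"claw": 0},
    {"linear": [0.073,-0.293,0.05],"rot": [0,0,0.36],"claw": 0},
    {"linear": [0.073,-0.293,0.05],"rot": [0,0,0.36],"claw": 0},
    {"linear": [0.073,-0.293,0.05],"rot": [0,0,0.36],"claw": 0},
    {"linear": [0.073,-0.293,0.05],"rot": [0,0,0.36],"claw": 0},
    {"linear": [0.073,-0.293,0.05],"rot": [0,0,0.36],"claw": 0}
  ]
}}

```text
clock: 0.8
tool_pos: [0.2702, 0.2961, 0.2817]
orientation: [-3.141, 0.0, 3.1]
contact_force: [0.2, 0.8, -0.3]
finger_gap: 0.0428
finger_force: 0.0
```

Request:
{"fn": "servo_tool", "kwargs": {
  "deltas": [
    {"linear": [0.19,-0.416,0],"claw": 0},
    {"linear": [0.19,-0.416,0],"claw": 0},
    {"linear": [0.19,-0.416,0],"claw": 0},
    {"linear": [0.19,-0.416,0],"claw": 0},
    {"linear": [0.19,-0.416,0],"claw": 0},
    {"linear": [0.19,-0.416,0],"claw": 0},
    {"linear": [0.19,-0.416,0],"claw": 0},
    {"linear": [0.19,-0.416,0],"claw": 0},
    {"linear": [0.19,-0.416,0],"claw": 0},
    {"linear": [0.19,-0.416,0],"claw": 0}
  ]
}}

```text
validation failed for argument at $.de...
```

```bash
python3 - <<'E'
from h import *
s=arm.sense();print(s["tool_pos"],s["orientation"],s["finger_gap"],s["clock"])
n="wrist";c=cal(n);im,d=eyes.capture(n);np.savez("w.npz",im=im,d=d);cv2.imwrite("pics/w0.png",im[:,:,::-1])
K,R,t=c;print(-R.T@t,R[2]);P=pts(n,d,c);np.save("wP.npy",P)
m=(im.max(2)<60)&(P[...,2]>.165)&(P[...,2]<.215)&(d>0)
k,l,s,ce=cv2.connectedComponentsWithStats(m.astype(np.uint8))
for i in range(1,k):
    if s[i,4]>40:q=P[l==i];print(s[i],ce[i],np.median(q,0),q.min(0),q.max(0))
E
```

```text
[0.2701533  0.29613945 0.28167089] [-3.14053756e+00  2.52571876e-04  3.10028335e+00] 0.042817127229903676 0.8
[0.18896207 0.30018608 0.4241372 ] [ 0.31968197 -0.01391898 -0.94742266]
[468 347  58   8 119] [500.4789916  350.03361345] [0.42125275 0.50082458 0.16862287] [0.41709584 0.46745771 0.16502713] [0.42506991 0.51889739 0.17495688]
[278 354  66  35 669] [301.88789238 375.25710015] [0.44093113 0.30419512 0.17664273] [0.41659559 0.28312206 0.16501259] [0.44472579 0.34641204 0.18844758]
[ 495  368   65   43 1522] [534.62220762 386.67542707] [0.44631574 0.52142716 0.18812042] [0.43072288 0.49944554 0.16502161] [0.45089554 0.54600328 0.21498026]
[248 370  26  17 321] [261.24610592 377.31464174] [0.43979117 0.26739915 0.1741446 ] [0.43751675 0.25267853 0.16500658] [0.44981709 0.27864412 0.18532413]
[324 371  17  12 161] [332.41614907 377.05590062] [0.44300874 0.3365698  0.17468105] [0.42523396 0.32692429 0.16500995] [0.44504543 0.34519891 0.18573715]
[390 381  29  31 549] [399.91256831 398.99635701] [0.44139439 0.39277755 0.20312291] [0.43872543 0.38011247 0.17902693] [0.44509079 0.40415743 0.21497203]
```

View pics/w0.png

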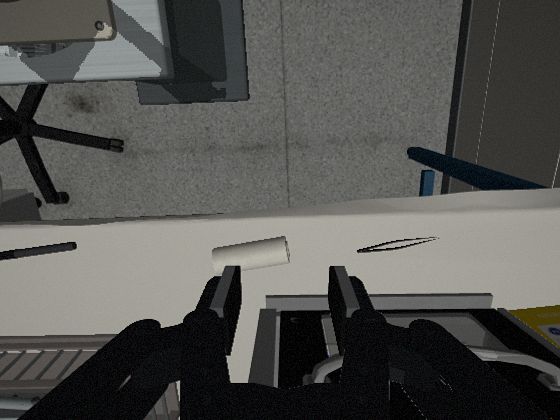

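The second move was refused, probably because the rows had no rot. This view shows only the film (250,255), the oven and the fingers. I'll resend the move with rot.

Request:
{"fn": "servo_tool", "kwargs": {
  "deltas": [
    {"linear": [0.19,-0.416,0],"rot": [0,0,0],"claw": 0},
    {"linear": [0.19,-0.416,0],"rot": [0,0,0],"claw": 0},
    {"linear": [0.19,-0.416,0],"rot": [0,0,0],"claw": 0},
    {"linear": [0.19,-0.416,0],"rot": [0,0,0],"claw": 0},
    {"linear": [0.19,-0.416,0],"rot": [0,0,0],"claw": 0},
    {"linear": [0.19,-0.416,0],"rot": [0,0,0],"claw": 0},
    {"linear": [0.19,-0.416,0],"rot": [0,0,0],"claw": 0},
    {"linear": [0.19,-0.416,0],"rot": [0,0,0],"claw": 0},
    {"linear": [0.19,-0.416,0],"rot": [0,0,0],"claw": 0},
    {"linear": [0.19,-0.416,0],"rot": [0,0,0],"claw": 0}
  ]
}}

```text
clock: 1.85
tool_pos: [0.463, -0.1194, 0.281]
orientation: [-3.141, 0.002, 3.1]
contact_force: [-0.9, 0.8, 0.0]
finger_gap: 0.0426
finger_force: 0.0
```

```bash
python3 - <<'E'
from h import *
s=arm.sense();print(s["tool_pos"],s["orientation"],s["finger_gap"],s["clock"])
n="wrist";c=cal(n);im,d=eyes.capture(n);np.savez("w.npz",im=im,d=d);cv2.imwrite("pics/w1.png",im[:,:,::-1])
P=pts(n,d,c);np.save("wP.npy",P)
m=(im.max(2)<60)&(P[...,2]>.172)&(P[...,2]<.215)&(d>0)
k,l,s,ce=cv2.connectedComponentsWithStats(m.astype(np.uint8))
for i in range(1,k):
    if s[i,4]>40:q=P[l==i];print(s[i],ce[i],np.median(q,0),q.min(0),q.max(0))
A=np.load("top.npz");Pt=pts("top",A["d"])
# back & front rail edges (0.135..0.158 high) per y-bin : outermost x
m=(Pt[...,2]>.13)&(Pt[...,2]<.158);q=Pt[m];q=q[(q[:,1]>-.19)&(q[:,1]<.1)&(q[:,0]>.45)&(q[:,0]<.72)]
ys=np.arange(-.15,.08,.01);
for f,nm in((np.max,"back"),(np.min,"front")):
    x=[f(q[abs(q[:,1]-y)<.005][:,0]) for y in ys];print(nm,np.polyfit(ys,x,1),np.round(x,3))
E
```

```text
[ 0.46303188 -0.11938111  0.28100746] [-3.14063052e+00  1.51533365e-03  3.10039436e+00] 0.04256420292166165 1.85
[  5 201  21  23 139] [ 14.61151079 212.15827338] [ 0.45273788 -0.32837129  0.18319288] [ 0.44673215 -0.3302596   0.17223065] [ 0.45838804 -0.32664777  0.19413168]
[280 235  18  41 677] [288.66026588 255.14475628] [ 0.48902085 -0.11672231  0.20226221] [ 0.48266692 -0.12383677  0.17609878] [ 0.5061626  -0.10939752  0.20528503]
back [0.0176242  0.67791959] [0.676 0.676 0.675 0.675 0.676 0.677 0.677 0.676 0.676 0.676 0.679 0.678
 0.677 0.676 0.677 0.679 0.679 0.678 0.678 0.677 0.68  0.681 0.679]
front [0.06624648 0.49305324] [0.488 0.488 0.487 0.48  0.486 0.488 0.488 0.488 0.488 0.489 0.49  0.489
 0.489 0.489 0.49  0.487 0.487 0.49  0.491 0.508 0.483 0.509 0.509]
```

View pics/w1.png

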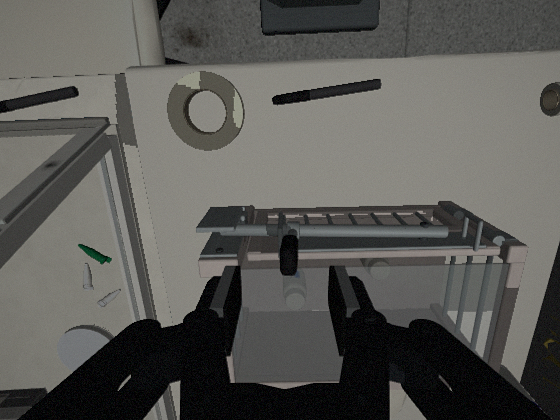

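The wrist view shows the knob at (289,255) between the fingers, the rod along row 230 and the keeper at (222,220). The measured knob centre is (0.494, -0.117, 0.189) and its thickness is 14 mm, both as expected. I'll descend around it with the fingers part open.

Request:
{"fn": "servo_tool", "kwargs": {
  "deltas": [
    {"linear": [0.031,0.003,0],"rot": [0,0,0.025],"claw": 0},
    {"linear": [0.031,0.003,-0.04],"rot": [0,0,0.025],"claw": 0},
    {"linear": [0.031,0.003,-0.08],"rot": [0,0,0.025],"claw": 0},
    {"linear": [0.031,0.003,-0.109],"rot": [0,0,0.025],"claw": 0},
    {"linear": [0.031,0.003,-0.109],"rot": [0,0,0.025],"claw": 0.4},
    {"linear": [0.031,0.003,-0.109],"rot": [0,0,0.025],"claw": 0.5},
    {"linear": [0.031,0.003,-0.109],"rot": [0,0,0.025],"claw": 0.5}
  ]
}}

```text
clock: 2.6
tool_pos: [0.4923, -0.1124, 0.1739]
orientation: [-3.141, 0.003, 3.124]
contact_force: [0.6, -0.5, 0.2]
finger_gap: 0.0214
finger_force: 0.0
```

```bash
python3 - <<'E'
from h import *
s=arm.sense();print(s["tool_pos"],s["orientation"],s["finger_gap"],s["contact_force"])
n="wrist";c=cal(n);im,d=eyes.capture(n);cv2.imwrite("pics/w2.png",im[:,:,::-1])
# rod + rail directions from the earlier wrist cloud
P=np.load("wP.npy");
for nm,(u0,u1,v0,v1,lo,hi) in dict(rod=(305,445,222,240,.135,.17),roof=(250,500,240,262,.14,.16)).items():
    q=P[v0:v1,u0:u1].reshape(-1,3);q=q[(q[:,2]>lo)&(q[:,2]<hi)]
    v=cv2.fitLine(q.astype(np.float32),cv2.DIST_HUBER,0,.01,.01).ravel();print(nm,len(q),v,np.median(q,0),q[:,1].min(),q[:,1].max())
for u,v in((465,235),(478,232),(445,207),(440,245),(520,245)):print(u,v,P[v-2:v+3,u-2:u+3].reshape(-1,3)[[0,12,24]].round(3).tolist())
E
```

```text
[ 0.49233607 -0.11244322  0.17390722] [-3.14113697e+00  2.58935934e-03  3.12401640e+00] 0.021427101785730034 [ 0.63805688 -0.53808512  0.20101314]
rod 1823 [ 0.01556709  0.99665457  0.08023339  0.49410072 -0.04627593  0.14526568] [ 0.49437254 -0.03582416  0.14558268] -0.10101215082980546 0.032394516045037125
roof 3335 [ 0.01489511  0.99988323 -0.00342805  0.5141664  -0.01278373  0.15026215] [ 0.51276884 -0.0261869   0.15035344] -0.15331511987318186 0.0821064388007617
465 235 [[0.505, 0.05, 0.135], [0.507, 0.051, 0.137], [0.511, 0.056, 0.132]]
478 232 [[0.494, 0.05, 0.154], [0.495, 0.05, 0.158], [0.497, 0.052, 0.158]]
445 207 [[0.515, 0.086, 0.016], [0.509, 0.076, 0.042], [0.51, 0.076, 0.049]]
440 245 [[0.51, 0.022, 0.145], [0.51, 0.023, 0.148], [0.511, 0.023, 0.151]]
520 245 [[0.513, 0.096, 0.145], [0.514, 0.096, 0.148], [0.515, 0.097, 0.15]]
```

View pics/w2.png

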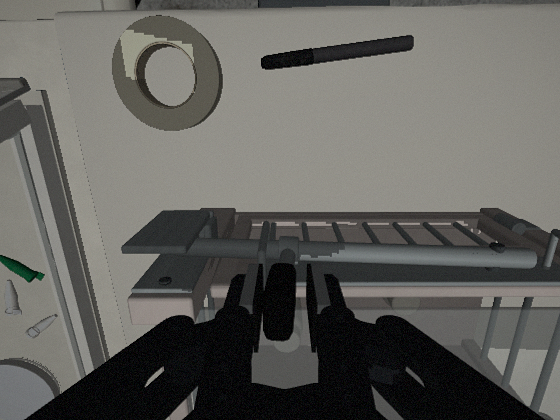

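The fingers (columns 240–262 and 312–335) straddle the knob, but about 2.5 mm off its centre at column 281. The rod fit gives a yaw of about -0.016 and a sag of 0.080, which matches the description. I'll centre, tilt with the sag, and narrow the gap.

Request:
{"fn": "servo_tool", "kwargs": {
  "deltas": [
    {"linear": [0.002,-0.003,0],"rot": [0.1,0,0],"claw": 0.5},
    {"linear": [0.002,-0.003,0],"rot": [0.1,0,0],"claw": 0.5},
    {"linear": [0.002,-0.003,0],"rot": [0.1,0,0],"claw": 0.5},
    {"linear": [0.002,-0.003,0],"rot": [0.1,0,0],"claw": 0.6},
    {"linear": [0.002,-0.003,0],"rot": [0.1,0,0],"claw": 0.62},
    {"linear": [0.002,-0.003,0],"rot": [0.1,0,0],"claw": 0.62}
  ]
}}

```text
clock: 3.25
tool_pos: [0.493, -0.1156, 0.1724]
orientation: [3.064, -0.001, 3.124]
contact_force: [0.6, 0.1, 0.9]
finger_gap: 0.0166
finger_force: 0.1
```

```bash
python3 - <<'E'
from h import *
s=arm.sense();print(s["tool_pos"],s["orientation"],s["finger_gap"],s["contact_force"],s["finger_force"])
n="wrist";im,d=eyes.capture(n);a=im[225:385,200:370];cv2.imwrite("pics/w3.png",cv2.resize(np.clip(a.astype(float)*2.2,0,255).astype(np.uint8),None,fx=3,fy=3)[:,:,::-1])
E
```

```text
[ 0.49299512 -0.11559251  0.17243314] [ 3.06355525e+00 -1.39678766e-03  3.12374474e+00] 0.01656561766442145 [0.61604343 0.13090725 0.86840423] 0.12057633139193058
```

View pics/w3.png

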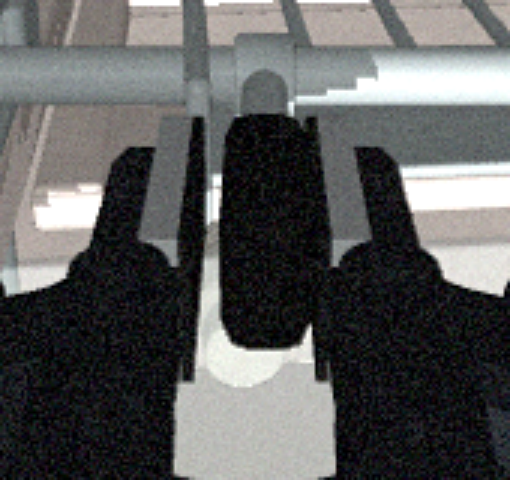

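The knob sits between the pads, about 1 mm nearer the right (+y) pad. I'll nudge and close in small steps, watching the pad force.

Request:
{"fn": "servo_tool", "kwargs": {
  "deltas": [
    {"linear": [0.001,0.001,0],"rot": [0,0,0],"claw": 0.65},
    {"linear": [0.001,0.001,0],"rot": [0,0,0],"claw": 0.67},
    {"linear": [0.001,0.001,0],"rot": [0,0,0],"claw": 0.67}
  ]
}}

```text
clock: 3.6
tool_pos: [0.4941, -0.1149, 0.1722]
orientation: [3.063, -0.002, 3.123]
contact_force: [1.1, 0.1, 0.1]
finger_gap: 0.0141
finger_force: 0.0
```

Request:
{"fn": "servo_tool", "kwargs": {
  "deltas": [
    {"linear": [0,0,0],"rot": [0,0,0],"claw": 0.69},
    {"linear": [0,0,0],"rot": [0,0,0],"claw": 0.69}
  ]
}}

```text
clock: 3.8
tool_pos: [0.494, -0.1148, 0.1722]
orientation: [3.063, -0.002, 3.123]
contact_force: [0.5, 0.4, -1.1]
finger_gap: 0.0132
finger_force: 0.4
```

Request:
{"fn": "servo_tool", "kwargs": {
  "deltas": [
    {"linear": [0,0,0],"rot": [0,0,0],"claw": 0.695},
    {"linear": [0,0,0],"rot": [0,0,0],"claw": 0.695}
  ]
}}

```text
clock: 4.0
tool_pos: [0.494, -0.1149, 0.1723]
orientation: [3.063, -0.002, 3.123]
contact_force: [-0.4, 0.7, 0.3]
finger_gap: 0.0137
finger_force: 2.8
```

Request:
{"fn": "servo_tool", "kwargs": {
  "deltas": [
    {"linear": [0,0,0],"rot": [0,0,0],"claw": 0.7},
    {"linear": [0,0,0],"rot": [0,0,0],"claw": 0.7}
  ]
}}

```text
clock: 4.2
tool_pos: [0.494, -0.1149, 0.1724]
orientation: [3.063, -0.001, 3.123]
contact_force: [-0.5, 1.6, 0.2]
finger_gap: 0.0129
finger_force: 7.2
```

The pad force is proportional to the closure. I'll go to about 12 N.

Request:
{"fn": "servo_tool", "kwargs": {
  "deltas": [
    {"linear": [0,0,0],"rot": [0,0,0],"claw": 0.705},
    {"linear": [0,0,0],"rot": [0,0,0],"claw": 0.705}
  ]
}}

```text
clock: 4.4
tool_pos: [0.494, -0.1149, 0.1724]
orientation: [3.063, -0.001, 3.123]
contact_force: [0.2, 1.1, 1.9]
finger_gap: 0.0127
finger_force: 12.2
```

The grip is at 12 N. Now I'll lift about 13 mm while turning with the rod.

Request:
{"fn": "servo_tool", "kwargs": {
  "deltas": [
    {"linear": [0,0.0008,0.0033],"rot": [-0.035,0,0],"claw": 0.705},
    {"linear": [0,0.0016,0.0066],"rot": [-0.07,0,0],"claw": 0.705},
    {"linear": [0,0.0016,0.0066],"rot": [-0.07,0,0],"claw": 0.705}
  ]
}}

```text
clock: 4.7
tool_pos: [0.4942, -0.1131, 0.1793]
orientation: [3.119, 0.0, 3.124]
contact_force: [-0.1, -1.5, 0.9]
finger_gap: 0.0129
finger_force: 12.0
```

Request:
{"fn": "servo_tool", "kwargs": {
  "deltas": [
    {"linear": [0,0.0008,0.0033],"rot": [-0.035,0,0],"claw": 0.705},
    {"linear": [0,0.0016,0.007],"rot": [-0.07,0,0],"claw": 0.705},
    {"linear": [0,0.0016,0.007],"rot": [-0.07,0,0],"claw": 0.705},
    {"linear": [0,0.0016,0.007],"rot": [-0.07,0,0],"claw": 0.705}
  ]
}}

```text
clock: 5.1
tool_pos: [0.494, -0.1116, 0.1857]
orientation: [-3.111, 0.0, 3.124]
contact_force: [0.1, 0.6, 0.6]
finger_gap: 0.0128
finger_force: 12.0
```

```bash
python3 - <<'E'
from h import *
n="wrist";im,d=eyes.capture(n);c=cal(n);P=pts(n,d,c)
s=arm.sense();print(s["tool_pos"],s["ft_torque"])
a=im[190:390,90:560];cv2.imwrite("pics/w4.png",cv2.resize(np.clip(a.astype(float)*2,0,255).astype(np.uint8),None,fx=1.6,fy=1.6)[:,:,::-1])
q=P[225:275,300:530].reshape(-1,3);q=q[(q[:,2]>.125)&(q[:,0]<.5)&(q[:,2]<.165)]
v=cv2.fitLine(q.astype(np.float32),cv2.DIST_HUBER,0,.01,.01).ravel();print(len(q),v)
E
```

```text
[ 0.49398072 -0.11165764  0.18568471] [0.42774294 0.09566604 0.07612133]
4132 [ 0.00339052  0.9994553  -0.03282943  0.49414143 -0.0411652   0.15074328]
```

View pics/w4.png

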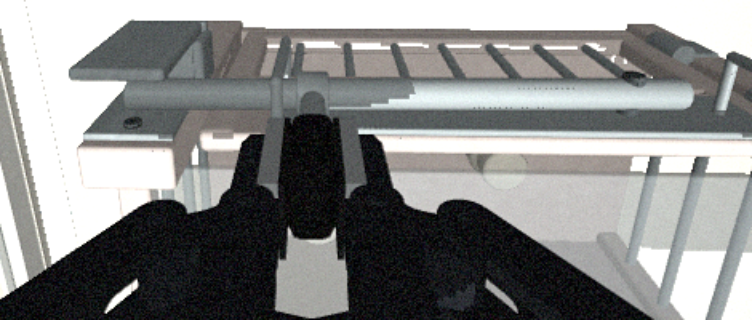

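The rod slope went from +0.080 to -0.033, so the lift is about 0.113 rad. The rod runs free above the keeper at left. Now I'll draw it 42 mm toward the hinge, in two halves.

Request:
{"fn": "servo_tool", "kwargs": {
  "deltas": [
    {"linear": [0,0.004,0],"rot": [0,0,0],"claw": 0.705},
    {"linear": [0,0.008,0],"rot": [0,0,0],"claw": 0.705},
    {"linear": [0,0.013,0],"rot": [0,0,0],"claw": 0.705},
    {"linear": [0,0.018,0],"rot": [0,0,0],"claw": 0.705},
    {"linear": [0,0.018,0],"rot": [0,0,0],"claw": 0.705}
  ]
}}

```text
clock: 5.65
tool_pos: [0.4941, -0.0929, 0.1859]
orientation: [-3.111, 0.001, 3.124]
contact_force: [-0.0, 0.0, -0.3]
finger_gap: 0.013
finger_force: 11.5
```

Request:
{"fn": "servo_tool", "kwargs": {
  "deltas": [
    {"linear": [0,0.006,0],"rot": [0,0,0],"claw": 0.705},
    {"linear": [0,0.012,0],"rot": [0,0,0],"claw": 0.705},
    {"linear": [0.001,0.018,0],"rot": [0,0,0],"claw": 0.705},
    {"linear": [0.001,0.024,0],"rot": [0,0,0],"claw": 0.705},
    {"linear": [0.001,0.024,0],"rot": [0,0,0],"claw": 0.705}
  ]
}}

```text
clock: 6.15
tool_pos: [0.4948, -0.0687, 0.1858]
orientation: [-3.111, -0.0, 3.124]
contact_force: [-1.2, 0.5, 0.7]
finger_gap: 0.0129
finger_force: 12.2
```

```bash
python3 - <<'E'
from h import *
n="wrist";im,d=eyes.capture(n)
s=arm.sense();print(s["tool_pos"],s["orientation"],s["ft_torque"],s["contact_force"],s["finger_force"])
a=im[190:390,60:530];cv2.imwrite("pics/w5.png",cv2.resize(np.clip(a.astype(float)*2,0,255).astype(np.uint8),None,fx=1.6,fy=1.6)[:,:,::-1])
h=np.array([.516,.077]);p=s["tool_pos"][:2]
for g in(.1,.2,.3,.35,.36,.37):
    c,sn=np.cos(-g),np.sin(-g);r=np.array([[c,-sn],[sn,c]])@(p-h);print(g,(h+r-p).round(4),"rotz units",round(-g/(np.pi/4),3))
E
```

```text
[ 0.49482919 -0.06901857  0.1857827 ] [-3.11062430e+00  8.67851155e-05  3.12386171e+00] [0.39844526 0.23112197 0.09501491] [-1.03450658  0.20279541  0.43024228] 12.260289341211319
0.1 [-0.0145  0.0028] rotz units -0.127
0.2 [-0.0286  0.0071] rotz units -0.255
0.3 [-0.0422  0.0128] rotz units -0.382
0.35 [-0.0488  0.0161] rotz units -0.446
0.36 [-0.0501  0.0168] rotz units -0.458
0.37 [-0.0514  0.0175] rotz units -0.471
```

View pics/w5.png

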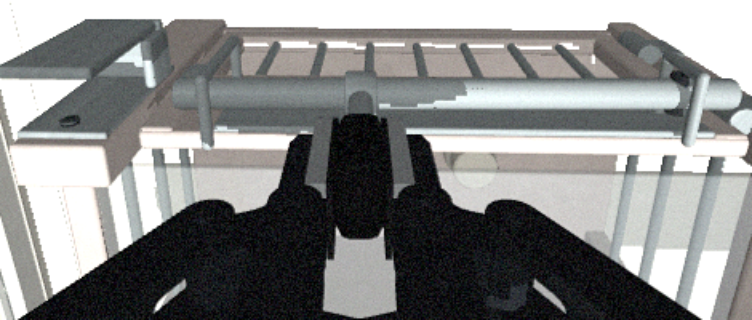

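The nose (column ~175) is now clear of the keeper, whose lip is at column ~150, and the forces are near zero. I'll swing the gate along the arc about the hinge.

Request:
{"fn": "servo_tool", "kwargs": {
  "deltas": [
    {"linear": [-0.0037,0.0006,0],"rot": [0,0,-0.032],"claw": 0.705},
    {"linear": [-0.0073,0.0013,0],"rot": [0,0,-0.064],"claw": 0.705},
    {"linear": [-0.0109,0.002,0],"rot": [0,0,-0.095],"claw": 0.705},
    {"linear": [-0.0145,0.0028,0],"rot": [0,0,-0.127],"claw": 0.705},
    {"linear": [-0.0145,0.0028,0],"rot": [0,0,-0.127],"claw": 0.705}
  ]
}}

```text
clock: 6.7
tool_pos: [0.48, -0.0669, 0.1859]
orientation: [-3.11, 0.0, 3.022]
contact_force: [0.3, -0.2, -0.1]
finger_gap: 0.013
finger_force: 12.3
```

Request:
{"fn": "servo_tool", "kwargs": {
  "deltas": [
    {"linear": [-0.0036,0.001,0],"rot": [0,0,-0.032],"claw": 0.705},
    {"linear": [-0.0071,0.002,0],"rot": [0,0,-0.064],"claw": 0.705},
    {"linear": [-0.0106,0.0032,0],"rot": [0,0,-0.096],"claw": 0.705},
    {"linear": [-0.0141,0.0043,0],"rot": [0,0,-0.128],"claw": 0.705},
    {"linear": [-0.0175,0.0057,0],"rot": [0,0,-0.16],"claw": 0.705},
    {"linear": [-0.021,0.0071,0],"rot": [0,0,-0.191],"claw": 0.705},
    {"linear": [-0.0243,0.0085,0],"rot": [0,0,-0.223],"claw": 0.705},
    {"linear": [-0.0277,0.01,0],"rot": [0,0,-0.255],"claw": 0.705},
    {"linear": [-0.0343,0.0133,0],"rot": [0,0,-0.319],"claw": 0.705},
    {"linear": [-0.0343,0.0133,0],"rot": [0,0,-0.319],"claw": 0.705}
  ]
}}

```text
clock: 7.7
tool_pos: [0.4454, -0.0532, 0.1858]
orientation: [-3.11, -0.0, 2.772]
contact_force: [-0.4, -1.3, 1.2]
finger_gap: 0.0129
finger_force: 14.3
```

```bash
python3 - <<'E'
from h import *
s=arm.sense();print(s["tool_pos"],s["orientation"],s["contact_force"],s["finger_force"],s["clock"])
im,d=eyes.capture("scene");a=im[140:260,220:400]
b,dw=eyes.capture("wrist");P=pts("wrist",dw)
cv2.imwrite("pics/s6.png",np.vstack([cv2.resize(a,(560,300)),cv2.resize(np.clip(b[150:].astype(float)*2,0,255).astype(np.uint8),(560,270))])[:,:,::-1])
q=P[200:300].reshape(-1,3);q=q[(q[:,2]>.14)&(q[:,2]<.156)&(q[:,0]<.505)&(q[:,0]>.40)&(q[:,1]>-.19)&(q[:,1]<.06)]
v=cv2.fitLine(q.astype(np.float32),cv2.DIST_HUBER,0,.01,.01).ravel();print(len(q),v,np.arctan2(v[0],v[1]))
E
```

```text
[ 0.4453673  -0.05315664  0.18578327] [-3.11024120e+00 -3.18392309e-04  2.77162621e+00] [-0.39345404 -1.27334443  1.16357286] 14.275696724653244 7.7
11865 [ 0.346479    0.9377524  -0.02393158  0.4632671  -0.02490355  0.15034598] 0.3539208
```

View pics/s6.png

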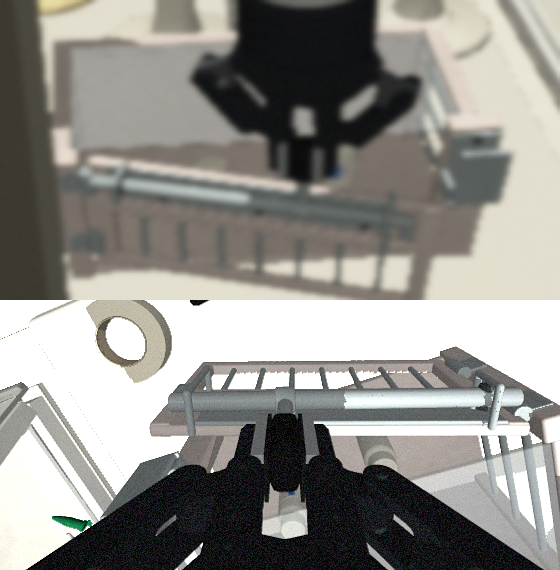

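The gate stands open with the rod parallel to the gripper. The rod direction gives 0.338 rad, so the free edge is about 79 mm out, with the knob still held at 14 N. I'll settle briefly and hand in.

Request:
{"fn": "servo_tool", "kwargs": {
  "deltas": [
    {"linear": [-0.0006,0.0002,0],"rot": [0,0,-0.006],"claw": 0.705},
    {"linear": [-0.0006,0.0002,0],"rot": [0,0,-0.006],"claw": 0.705},
    {"linear": [-0.0006,0.0002,0],"rot": [0,0,-0.006],"claw": 0.705},
    {"linear": [-0.0006,0.0002,0],"rot": [0,0,-0.006],"claw": 0.705}
  ]
}}

```text
clock: 8.2
tool_pos: [0.4457, -0.0534, 0.1859]
orientation: [-3.11, 0.001, 2.768]
contact_force: [-1.5, 0.3, -0.5]
finger_gap: 0.0125
finger_force: 17.1
```

```bash
python3 -c "
from bench import arm
s=arm.sense();print(s['finger_force'],s['contact_force'],s['tool_pos']);print(arm.job_done())"
```

```text
17.052665054798126 [-1.46218533  0.25785501 -0.46401312] [ 0.44571185 -0.05337428  0.18587884]
the job is handed in; nothing more can be done
None
```

The bolt was lifted over the lip and drawn about 42 mm, and I handed the job in at about 8 s with the gate open and the free edge about 8 cm out, the knob still held at about 17 N (it had crept up from 12 N, still under the 20 N limit).

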